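Right the fallen carton and hold the lane's hold-to-run paddle

TASK

One of the three small spare-part cartons on the feeder lane has tipped over: stand it up again at its place on the lane, flat end down and black plug up, without knocking over or shifting the two standing cartons, and let go of it. Then press the spring paddle of the hold-to-run station down to its run position, which is level and about halfway, flush with the tops of the steel cheeks beside it (not up, and never down to its stop), and keep holding it there: the program finishes while the robot is still pressing the paddle. Leave everything else where it is.

Things in the scene. Friction and masses are not known exactly. Their poses are not given: they have to be found in the camera images.
- lane: Flat feeder lane lying on the table: black belt between two aluminium side rails, grey drive box at its -y end. Origin on the table under the middle of the belt; own y axis runs along the lane, x across it, z up. Belt 520 mm long (y), 134 mm wide between the rails, belt surface 30 mm above the origin; rails 6 mm thick, rising 10 mm above the belt; drive box 70 mm long beyond the belt's end, 50 mm high. Fixed; its position and yaw differ from run to run.
- carton: The tipped carton: stiff white box 44 x 44 x 86 mm, about 0.18 kg, with a black round plug (22 mm wide, 6 mm high) in the middle of its top end; the other end is flat. Origin at the centre of the box; own z axis runs along its length towards the plug end. It starts lying on the belt, roughly along the lane, plug towards the lane's +y, in any of three places about 180 mm apart along the lane. Standing properly, its origin is 43 mm above the belt (73 mm above the table).
- standing_a: A carton of the same make standing upright on the lane (44 x 44 x 86 mm plus 6 mm plug), loose; origin at its centre, z axis up. Must stay standing in its place.
- standing_b: The other standing carton, same make; origin at its centre, z axis up. Must stay standing in its place.
- pedal_station: Fixed hold-to-run station on the table, in front of the lane to the left or right: grey base plate 150 (x) x 90 (y) x 20 mm high carrying the spring paddle and two upright steel cheeks, 58 mm long and 6 mm thick, 33 mm to either side of the middle, tops 70 mm above the table (origin). Origin at the centre of the base's underside; own x points from the paddle's hinge to its free end, z up. The hinge line is parallel to own y at x = -55 mm, z = 62 mm.
- paddle (a joint): Angle of the spring paddle in rad: 0 released (free end tilted up 0.3 rad, 17 degrees), 0.30 level (run position, paddle top flush with the cheek tops, 70 mm above the table), 0.60 on its down stop (free end 0.3 rad below level). It springs back up when let go. Pressed down at the middle of the pad it takes about 4 N to start, 8 N at level, 12 N at the stop.
- paddle_pad (a point): Middle of the top face of the black ribbed pad at the paddle's free end, the place to press; 90 mm from the hinge along the paddle and 8 mm above the line from the hinge; moves with the paddle (about 96 mm above the table when released, 70 mm when level, 43 mm on the stop). Pad 50 mm long, 56 mm wide; nothing stands beside or above it.
- parts_bin: Open grey bin 130 x 90 x 60 mm, fixed on the table at the other side from the station; origin under its centre. A bystander.
- tape_roll: Cardboard-coloured tape roll lying flat on the table in front of the lane, 72 mm across, 22 mm high, loose; origin under its centre. A bystander.
- marker: Marker pen lying on the table in front of the lane, about 125 mm long, 16 mm thick, loose; origin under its middle. A bystander.
- flat_carton: Brown carton 100 x 70 x 35 mm lying on the table beyond the lane, loose; origin under its centre. A bystander.
- glue_bottle: White glue bottle, 52 mm across, 110 mm high, standing beyond the lane, loose; origin under its centre. A bystander.
Not all that is in view belongs to the job. There is more than one size of the pedal_station; the job needs the smaller.

How it is judged:
By the outcome, as a careful person would: the job done as asked, in the order asked, and still so for the second after the job is handed in, while the arm keeps its last pose, push and grip.
It also fails if it takes over 51 s, if anything falls off the work surface, if the arm or the gripper's body presses on something with over 40 N, if the wrist force passes 120 N, or if a joint passes its speed limit or range.

ROBOT

A 6-joint arm with a two-finger parallel gripper is mounted at the origin on the work surface. World frame = base frame: x ahead of the robot, y to its left, z up, the work surface at z = 0. Lengths are in mm, angles in rad, forces in N, time in s.
With the tool pointing down it reaches from about 250 to 850 mm from the base axis. Payload 12.5 kg.
Tool frame: the origin (TCP) lies on the centre line of the jaws, within the pads' length; the fingertips stand arm.tips_ahead ahead of it and the grasp point (between the pads) lies 11 mm behind it (arm.tips_ahead is the distance from the TCP to the fingertips, in mm); x points along the fingers, z is the direction in which the jaws open and shut, and the axes are right-handed (so a half turn about x gives the same grasp; the last joint's range is limited). The gripper opens to 93 mm and grips with 3 to 60 N. Pads are 15 mm wide; open, the fingers measure 128 mm over their backs; the gripper's body (75 mm by 188 mm) begins 65 mm behind the grasp point.
Start: joints at [1.191, 0.351, 1.652, -0, 1.139, -0.085], TCP at [159.77, 526.268, 226.633] pointing down, gripper open.
Joint ranges: [-2.75, 2.75], [-0.79, 2.1], [0.01, 2.65], [-1.57, 4.71], [0.07, 3.14], [-2.87, 2.87]. Speed limits (rad/s): [2.22, 2.22, 2.79, 3.14, 3.14, 3.14].

INTERFACE

Orientations are given as a unit quaternion [x, y, z, w].
In Python, from rig import arm gives the robot as it stands.
- The arm moves only by the shell command python3 -m creep 'ROWS' [FORCE]. ROWS is JSON, a list of rows, each a list of 5 numbers: the gripper command: -1 is shut, 1 is fully open, values between are in proportion, then the shift along the tool's x, y, z in units of 50 cm (1.0 is 50 cm), then the turn about the tool's x in units of 30 degrees (1.0 is 30 degrees). In form: [[gripper, dx, dy, dz, yaw], ...]. A call has 1 to 20 rows; each row shifts and turns the pose as measured when the row begins, along the tool's axes as they then stand; what a row does not reach is not made up. A row lasts 1/10 s, in which the tool goes at most 50 mm and 8.59 degrees, less where a joint would pass 70% of its speed; a pose out of reach is approached as far as the arm can. A call with a number of a shift or a turn outside -1 to 1 is refused whole. A call with a gripper value outside its range is refused whole. The fingers move at their own pace and stop on an object; FORCE is the grip in N (left out, the last holds). Time passes only in rows, so rows that do not move let the fingers close. It gives the time, the measured TCP pose, the force and the opening at its end, in the units of the state.
- arm.sense(): the state, without advancing time (a new reading comes with each control period).
- arm.read_camera(name): name is "side" or "top" or "wrist"; returns the picture (384x512x3 uint8, red, green, blue); there is no depth.
- arm.calibration(name): a dict with "fov_y" (degrees; the focal length in pixels is half the picture's height over the tangent of half this angle, whatever the lens; pixels are square), "cx", "cy" (the principal point, pixels), "rvec" (rotation vector, rad) and "tvec" (3), from world to camera coordinates, as OpenCV has them; the wrist camera has in their place "mount" (4x4, takes a point from camera to tool coordinates, whose origin is the TCP and whose axes are the tool frame's). Camera axes: x right, y down, z forward; pixel columns grow to the right and rows downward; lengths in mm; the calibration is good to about 2 mm. A picture is of the moment at which its call begins: read the wrist's pose just before it. calibration takes no time and is no camera call.
- arm.finish_job(): hands the job in, once; it reports no verdict.
Trained networks look in the newest picture that a camera, given by its name, has taken for a name from the list of things; names that differ only in an ending like _2 or _b are one class to them, and where a whole thing is asked for, a point or a joint stands for the part that bears it (a point fixed in the world has none). Each returns a list of dicts, best first, with "conf" (0 to 1); they miss things now and then, are a little off and sometimes report something else, mostly with a low value. They report only what shows in the picture. A call takes as long as a camera call. They do not tell look-alikes from the thing itself.
- arm.trace(label, camera): "region" (384x512 bool, what is visible of it) and "rect" ([centre column, centre row, width, height] in pixels, round what is visible of it).
- arm.pinpoint(label, camera): "position" ([column, row] in pixels: a listed point, or the origin of a listed thing).
The state is a dict: "time_s": time; "joint_pos": joint angles; "joint_vel": joint speeds; "joint_torque": joint torques, N m; "tcp_pos": TCP position; "eef_rot": TCP orientation; "ft_force": force on the tool from outside, world axes, zero at the start; "torque": the same for the moment, N m; "width": finger opening in mm.
Only numpy, scipy, OpenCV 4.12 (cv2) and the standard library are available. Lean on these libraries where they do the work, as an engineer would, in place of code of your own. Each camera call takes 0.05 s, during which the arm holds its last target.

## Working session

There is one attempt and no reset: what is moved stays moved. The work goes in short steps, Python scripts to look and compute and a shell command to move; the robot and the scene stay as the last step left them, time stands still between calls to the robot, and variables do not carry over. Pictures are saved under pics/ and viewed, and the job is handed in when it is done.

```bash
ls; mkdir -p pics; python3 - <<'E'
from rig import arm
import cv2
print(arm.sense(), arm.tips_ahead)
for n in ("side","top","wrist"):
    im=arm.read_camera(n); cv2.imwrite(f"pics/{n}0.png",im[:,:,::-1]); print(n,arm.calibration(n))
E
```

```text
pics
{'time_s': 0.0, 'joint_pos': array([ 1.19139162e+00,  3.51243084e-01,  1.65243288e+00, -8.69622246e-06,
        1.13911525e+00, -8.45980199e-02]), 'joint_vel': array([ 3.66909053e-04,  3.27009031e-04,  8.28655451e-04, -7.35888080e-04,
       -5.45043489e-06,  4.19039530e-04]), 'joint_torque': array([ 2.33137616e-03, -4.97307765e+01, -2.85263157e+01,  7.01574655e-02,
        2.55346054e-02, -1.09542457e-04]), 'tcp_pos': array([159.653513  , 525.95767178, 226.09433956]), 'eef_rot': array([-0.42136888,  0.56837113,  0.42091869,  0.56765305]), 'ft_force': array([ 0.51795431, -0.42827907,  0.25174166]), 'torque': array([-0.02028898, -0.03739639, -0.00679219]), 'width': 93.08393938201242} 8.0
side {'fov_y': 52.03854452553701, 'cx': 254.20465910393813, 'cy': 197.64646999414992, 'rvec': array([ 2.163602  , -0.62880041,  0.2871212 ]), 'tvec': array([-445.12419541,  290.49783275,  665.34226928])}
top {'fov_y': 47.46980554218461, 'cx': 246.919876809381, 'cy': 190.5654381389296, 'rvec': array([ 2.15108319, -2.16598303,  0.12061932]), 'tvec': array([ 118.21960478,  568.46627295, 1198.52285941])}
wrist {'fov_y': 70.52426541139393, 'cx': 256.44962478239876, 'cy': 193.854622504207, 'mount': array([[ 8.19948440e-04, -2.83324220e-01,  9.59023834e-01,
        -1.58686269e+02],
       [-9.38927927e-04, -9.59023952e-01, -2.83323452e-01,
         7.81799953e+01],
       [ 9.99999223e-01, -6.68143637e-04, -1.05237122e-03,
        -4.37038467e-02],
       [ 0.00000000e+00,  0.00000000e+00,  0.00000000e+00,
         1.00000000e+00]])}
```

View pics/side0.png

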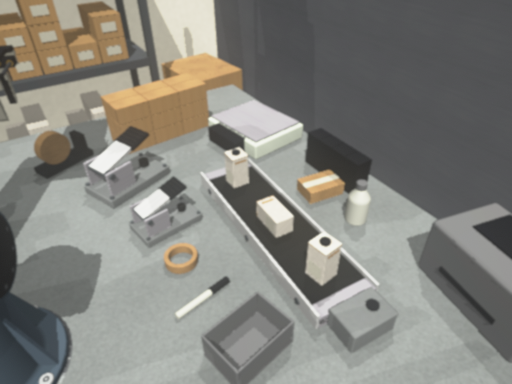

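View pics/top0.png

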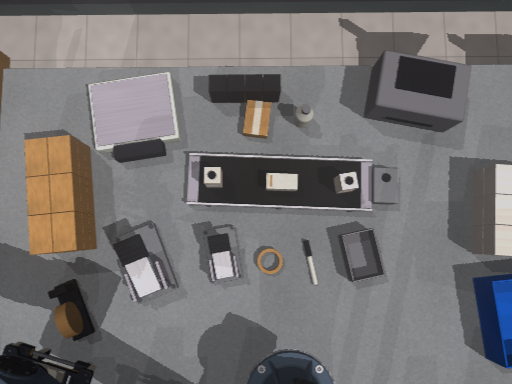

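View pics/wrist0.png

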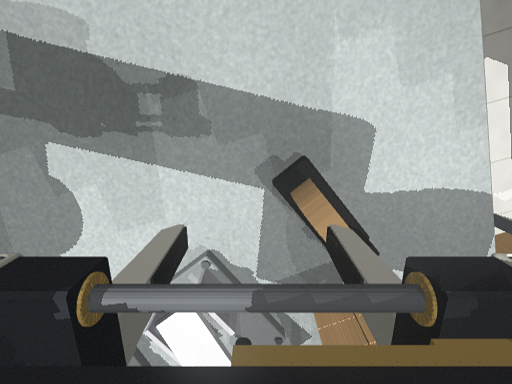

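```bash
cat > h.py <<'E'
from rig import arm
import numpy as np, cv2
from scipy.spatial.transform import Rotation as R
def cam(n,s=None):
    c=arm.calibration(n); f=192/np.tan(np.radians(c["fov_y"])/2)
    K=np.array([[f,0,c["cx"]],[0,f,c["cy"]],[0,0,1]])
    if "mount" in c:
        s=s or arm.sense(); T=np.eye(4);T[:3,:3]=R.from_quat(s["eef_rot"]).as_matrix();T[:3,3]=s["tcp_pos"]
        W=np.linalg.inv(T@c["mount"]); Rm,t=W[:3,:3],W[:3,3]
    else: Rm=R.from_rotvec(c["rvec"]).as_matrix();t=np.array(c["tvec"])
    return K,Rm,t
def proj(n,P,s=None):
    K,Rm,t=cam(n,s); p=(K@(Rm@np.atleast_2d(P).T+t[:,None])).T; return p[:,:2]/p[:,2:]
def unproj(n,uv,z,s=None):
    K,Rm,t=cam(n,s); d=Rm.T@np.linalg.inv(K)@np.array([*uv,1.]); o=-Rm.T@t
    return o+d*(z-o[2])/d[2]
def axes():
    s=arm.sense(); return s["tcp_pos"],R.from_quat(s["eef_rot"]).as_matrix()
def quads(n,box,P): pass
E
python3 - <<'E'
from h import *
p,M=axes(); print(M.round(3))
im=arm.read_camera("top"); 
cv2.imwrite("pics/topz.png",cv2.resize(im[135:300,100:400],None,fx=2.6,fy=2.6,interpolation=cv2.INTER_CUBIC)[:,:,::-1])
for cn in("top","side"):
  arm.read_camera(cn)
  for l,z in (("carton",52),("standing_a",73),("pedal_station",0),("paddle_pad",96),("lane",0)):
    for d in arm.pinpoint(l,cn)[:3]: print(cn,l,d["conf"],d["position"],unproj(cn,d["position"],z).round(1))
E
```

```text
[[-0.    -0.957  0.291]
 [-0.001  0.291  0.957]
 [-1.     0.    -0.001]]
top carton 0.94 [283.8, 182.5] [589.   11.4  52. ]
top standing_a 0.58 [344.8, 185.4] [ 576.9 -153.3   73. ]
top standing_a 0.55 [211.9, 177.5] [601.4 209.9  73. ]
top pedal_station 0.68 [148.3, 263.4] [366.5 396.6   0. ]
top pedal_station 0.64 [226.1, 252.0] [397.2 175.    0. ]
top paddle_pad 0.91 [133.0, 251.6] [402.  415.6  96. ]
top paddle_pad 0.75 [219.7, 244.4] [419.3 186.8  96. ]
top lane 0.7 [280.4, 183.5] [593.2  17.1   0. ]
side carton 0.72 [275.8, 216.7] [592.   13.9  52. ]
side standing_a 0.9 [235.7, 170.6] [593.5 195.7  73. ]
side standing_a 0.73 [322.9, 258.3] [ 584.8 -155.3   73. ]
side pedal_station 0.97 [164.7, 221.6] [390.2 194.3   0. ]
side pedal_station 0.78 [128.8, 182.1] [368.7 403.4   0. ]
side paddle_pad 0.85 [131.3, 138.0] [415.5 462.3  96. ]
side paddle_pad 0.62 [172.2, 187.5] [420.9 186.1  96. ]
side lane 0.78 [273.1, 230.8] [592.9  24.5   0. ]
side lane 0.62 [355.3, 217.8] [786.7 -45.7   0. ]
```

View pics/topz.png

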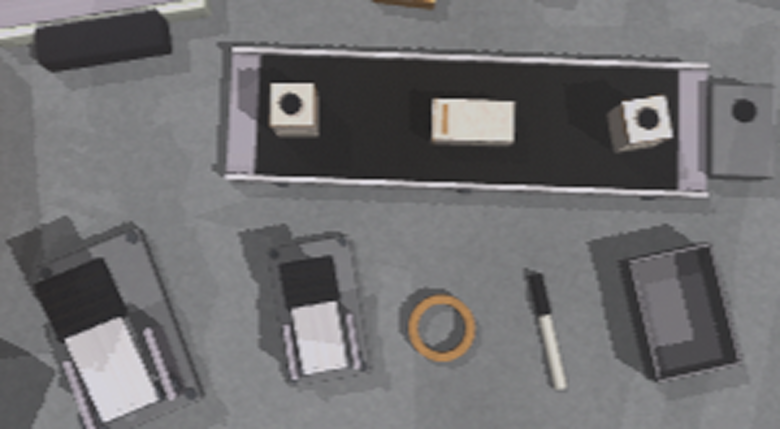

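```bash
python3 -m creep '[[0.5,0,-0.075,-0.049,0],[0.5,0,-0.075,-0.049,0],[0.5,0,-0.075,-0.049,0],[0.5,0,-0.075,-0.049,0],[0.5,0,-0.075,-0.049,0],[0.5,0,-0.075,-0.049,0],[0.5,0,-0.075,-0.049,0],[0.5,0,-0.075,-0.049,0],[0.5,0,-0.075,-0.049,0],[0.5,0,-0.075,-0.049,0],[0.5,0,-0.075,-0.049,0],[0.5,0,-0.075,-0.049,0],[0.5,0,-0.075,-0.049,0]]' && python3 -m creep '[[0.5,0,0,0,0.28],[0.5,0,0,0,0.28],[0.5,0,0,0,0.28],[0.5,0,0,0,0.28],[0.5,0,0,0,0.28],[0.5,0,0,0,0.28],[0.5,0,0,0,0.28],[0.5,0,0,0,0.28],[0.5,0,0,0,0.1],[0.5,0,0,0,0]]'; python3 - <<'E'
from h import *
s=arm.sense();p,M=axes();print(p,M.round(3),s["joint_pos"])
cv2.imwrite("pics/w1.png",arm.read_camera("wrist")[:,:,::-1])
E
```

```text
time_s: 2.1
tcp_pos: [545.8, 66.2, 228.0]
eef_rot: [-0.423, 0.564, 0.423, 0.569]
ft_force: [0.0, 0.9, 0.1]
width: 69.5
time_s: 3.1
tcp_pos: [549.2, 60.2, 227.1]
eef_rot: [-0.007, 0.705, 0.009, 0.709]
ft_force: [-0.3, -0.3, -0.2]
width: 69.5
[549.18335983  60.17118449 227.14780395] [[ 0.005 -0.023  1.   ]
 [ 0.003  1.     0.023]
 [-1.     0.003  0.005]] [ 2.34329963e-02  3.52094419e-01  1.64845038e+00  3.21841321e-03
  1.13601850e+00 -9.36118229e-04]
```

View pics/w1.png

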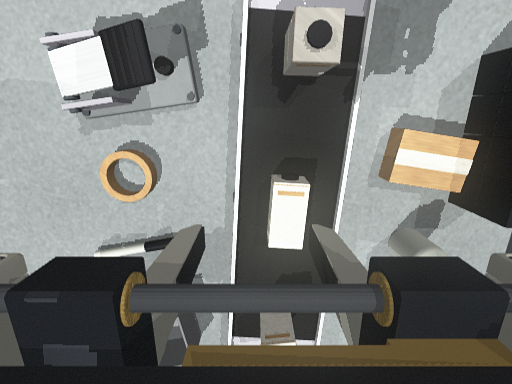

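```bash
python3 - <<'E'
from h import *
im=cv2.imread("pics/w1.png")
a=cv2.resize(im[160:260,220:370],None,fx=5,fy=5,interpolation=cv2.INTER_CUBIC);cv2.imwrite("pics/z1.png",a)
b=cv2.resize(im[0:130,30:220],None,fx=4,fy=4,interpolation=cv2.INTER_CUBIC);cv2.imwrite("pics/z2.png",b)
c=cv2.resize(im[0:100,220:380],None,fx=5,fy=5,interpolation=cv2.INTER_CUBIC);cv2.imwrite("pics/z3.png",c)
E
```

```text
(no output)
```

View pics/z1.png

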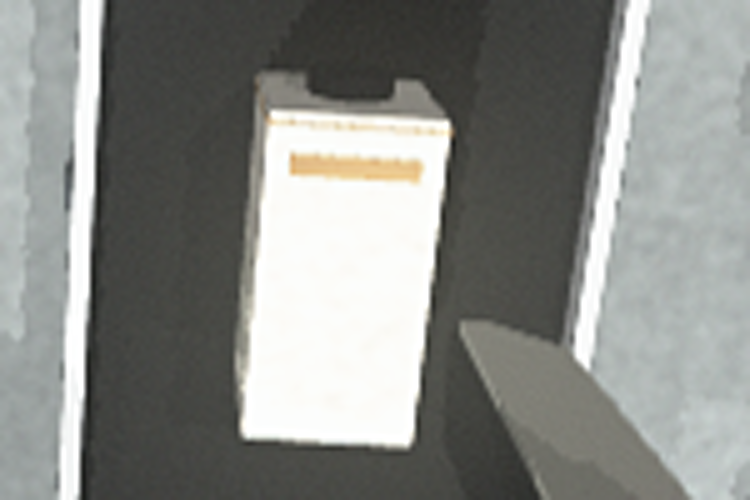

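View pics/z2.png

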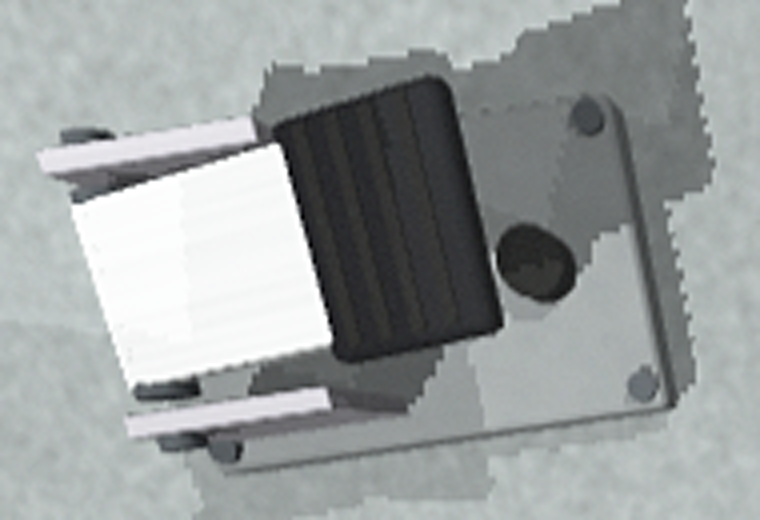

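View pics/z3.png

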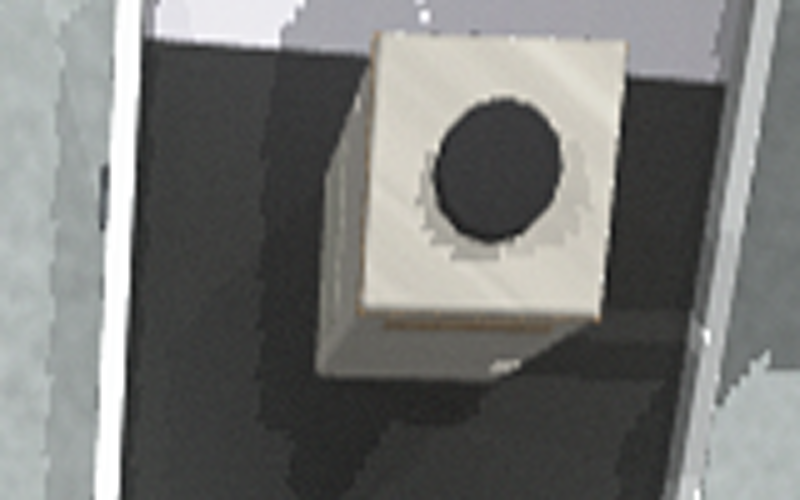

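```bash
python3 - <<'E'
from h import *
def U(l,z): 
    P=np.array([unproj("wrist",p,z) for p in l]); print(P[:,:2].round(1).tolist()); return P
c=U([(272.6,183),(310,186.4),(302.4,249),(268,248)],74);print("carton",c.mean(0),np.linalg.norm(np.roll(c,-1,0)-c,axis=1),"axis",np.degrees(np.arctan2(*((c[0]+c[1]-c[2]-c[3])[:2]))))
a=U([(295.4,6.6),(345.4,8.4),(340,64),(292,61.6)],116);print("a",a.mean(0),np.linalg.norm(np.roll(a,-1,0)-a,axis=1),np.degrees(np.arctan2(*((a[0]+a[1]-a[2]-a[3])[:2]))))
U([(240.4,160),(236,260),(248.6,0),(244.4,100)],40)
U([(345,160),(335,229),(370.4,0),(356,90)],40)
U([(249,8),(365,17)],30)
# pad corners, z varies: pad center u: 90 from hinge
z=lambda q:(30+q[0]/4,q[1]/4)
U([z((40,165)),z((255,130)),z((128,432)),z((330,400))],70)
# side/top of standing_b, a: plug centre
for cn,l in(("top",[(213,175),(347.5,180.5)]),("side",[(236.5,153),(324.5,242)])):
  for q in l: print(cn,unproj(cn,q,122).round(1))
E
```

```text
[[569.6, 60.8], [614.3, 57.6], [611.1, -25.0], [567.2, -24.5]]
carton [590.56856059  17.21932392  74.        ] [44.75440056 82.62514919 43.89401183 85.2799236 ] axis 1.8964667375796178
[[579.9, 228.3], [623.3, 228.0], [623.4, 184.1], [579.6, 185.0]]
a [601.56763901 206.32847642 116.        ] [43.33122918 43.94717173 43.82885553 43.28438007] 0.08825976894131746
[[529.6, 81.7], [524.3, -62.2], [537.3, 258.5], [533.9, 154.5]]
[[663.8, 84.8], [661.0, -11.2], [671.3, 261.9], [667.2, 169.0]]
[[537.6, 254.2], [671.0, 248.6]]
[[322.4, 205.7], [379.2, 215.2], [333.4, 139.9], [390.2, 149.6]]
top [600.7 202.8 122. ]
top [ 583.5 -150.   122. ]
side [599.3 197.6 122. ]
side [ 580.  -158.5  122. ]
```

```bash
python3 -m creep '[[0.5,0,-0.028,0.084,0.113],[0.5,0,0,0,0],[0.5,0,0,0,0]]' && python3 -m creep '[[0.5,0.08,0,0,0],[0.5,0.08,0,0,0],[0.5,0,0,0,0],[0.5,0,0,0,0]]'; python3 - <<'E'
from h import *
s=arm.sense();p,M=axes();print(p,M.round(4).tolist())
im=arm.read_camera("wrist"); cv2.imwrite("pics/w2.png",im[:,:,::-1])
E
```

```text
time_s: 3.45
tcp_pos: [591.7, 47.1, 226.4]
eef_rot: [0.012, 0.706, -0.01, 0.708]
ft_force: [0.5, 0.3, -0.1]
width: 69.9
time_s: 3.85
tcp_pos: [591.8, 47.9, 147.1]
eef_rot: [0.01, 0.705, -0.007, 0.709]
ft_force: [0.6, -0.2, 0.3]
width: 70.0
[591.76060971  47.91236258 147.12928218] [[0.006, 0.024, 0.9997], [0.0032, 0.9997, -0.0241], [-1.0, 0.0034, 0.006]]
```

View pics/w2.png

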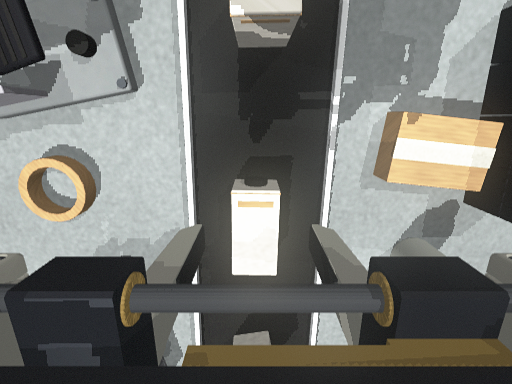

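```bash
python3 - <<'E'
from h import *
c=np.array([unproj("wrist",p,74) for p in [(232,190.5),(279.5,191.5),(278.5,273.5),(232,275)]]);print(c.round(1).tolist(),c.mean(0))
E
python3 -m creep '[[0.5,0.08,0,0,0],[0.5,0.08,0,0,0],[0.5,0.04,0,0,0],[0.5,0,0,0,0],[0.5,0,0,0,0]]'
```

```text
[[571.3, 61.8, 74.0], [613.4, 59.8, 74.0], [612.3, -23.3, 74.0], [567.0, -23.6, 74.0]] [591.00107577  18.66428204  74.        ]
time_s: 4.4
tcp_pos: [598.5, 48.7, 55.6]
eef_rot: [0.009, 0.699, -0.006, 0.715]
ft_force: [-0.3, 0.1, 0.1]
width: 69.6
```

```bash
python3 -m creep '[[0.5,0,0,0,0],[0.5,0,0,0,0]]'; python3 - <<'E'
from h import *
s=arm.sense();p,M=axes();print(p,M.round(4).tolist(),s["joint_pos"],s["joint_torque"])
E
```

```text
time_s: 4.6
tcp_pos: [600.3, 48.8, 59.4]
eef_rot: [0.009, 0.698, -0.006, 0.716]
ft_force: [-0.8, -0.9, 1.5]
width: 69.6
[600.2952818   48.77407725  59.38777043] [[0.0268, 0.0212, 0.9994], [0.0033, 0.9998, -0.0213], [-0.9996, 0.0039, 0.0268]] [0.00233221 0.64196761 1.65169322 0.00442981 0.8210827  0.02064457] [ 1.33678313e-03 -5.90686727e+01 -2.25406498e+01  6.66910317e-02
 -6.83980901e-02  8.23916198e-04]
```

```bash
python3 -m creep '[[0.5,-0.08,0,0,0],[0.5,-0.08,0,0,0],[0.5,0,0,0,0],[0.5,0,0,0,0],[0.5,0,0,0,0]]';python3 - <<'E'
from h import *
s=arm.sense();p,M=axes();print(p,M.round(4).tolist(),s["joint_pos"],s["joint_torque"])
E
python3 -m creep '[[0.5,0.02,0,0,0],[0.5,0.02,0,0,0],[0.5,0.02,0,0,0]]';python3 - <<'E'
from h import *
s=arm.sense();p,M=axes();print(p,M.round(4).tolist(),s["joint_pos"],s["joint_torque"])
E
```

```text
time_s: 5.1
tcp_pos: [599.2, 48.5, 146.4]
eef_rot: [0.009, 0.695, -0.006, 0.718]
ft_force: [0.4, -0.1, -0.3]
width: 69.5
[599.23000199  48.54045252 146.42822388] [[0.0325, 0.0209, 0.9993], [0.0033, 0.9998, -0.0211], [-0.9995, 0.004, 0.0324]] [0.00193171 0.51692824 1.61230093 0.00394396 0.979841   0.02080368] [ 2.46420794e-02 -5.77545726e+01 -2.67057914e+01  7.68551510e-02
 -2.75978248e-02  2.59405017e-03]
time_s: 5.4
tcp_pos: [599.8, 48.6, 113.2]
eef_rot: [0.009, 0.696, -0.006, 0.718]
ft_force: [0.0, 0.4, -1.0]
width: 70.1
[599.76416026  48.60953902 113.19034649] [[0.0312, 0.021, 0.9993], [0.0033, 0.9998, -0.0211], [-0.9995, 0.004, 0.0312]] [0.00205798 0.56185522 1.63186109 0.00409118 0.91662593 0.02064962] [ 2.26902345e-02 -5.97910094e+01 -2.53923672e+01  7.20553310e-02
  2.87269028e-01  3.11321870e-03]
```

```bash
python3 -m creep '[[0.5,0.02,0,-0.007,0],[0.5,0.02,0,-0.007,0],[0.5,0.02,0,-0.006,0],[0.5,0.02,0,0,0],[0.5,0.02,0,0,0],[0.5,0.015,0,0,0],[0.5,0.01,0,0,0],[0.5,0,0,0,0]]';python3 - <<'E'
from h import *
s=arm.sense();p,M=axes();print(p,M.round(4).tolist())
E
```

```text
time_s: 6.2
tcp_pos: [588.7, 49.0, 40.6]
eef_rot: [0.009, 0.698, -0.006, 0.716]
ft_force: [-0.0, -0.2, -0.1]
width: 69.9
[588.69544806  49.03438379  40.60312239] [[0.0247, 0.021, 0.9995], [0.0033, 0.9998, -0.0211], [-0.9997, 0.0038, 0.0247]]
```

```bash
python3 -m creep '[[0.5,-0.005,0,0.004,0],[0.5,0,0,0,0],[-1,0,0,0,0],[-1,0,0,0,0],[-1,0,0,0,0],[-1,0,0,0,0],[-1,0,0,0,0]]' 6;python3 - <<'E'
from h import *
s=arm.sense();p,M=axes();print(p,M.round(4).tolist(),s["torque"])
E
```

```text
time_s: 6.9
tcp_pos: [591.9, 49.0, 45.0]
eef_rot: [0.009, 0.697, -0.006, 0.717]
ft_force: [0.3, 0.5, -1.2]
width: 44.5
[591.88342427  49.00567747  45.04817713] [[0.0276, 0.0211, 0.9994], [0.0034, 0.9998, -0.0212], [-0.9996, 0.0039, 0.0275]] [-0.09020207  0.05895885 -0.02903428]
```

```bash
python3 -m creep '[[-1,-0.019,-0.009,0,0],[-1,-0.019,-0.009,0,0],[-1,-0.016,-0.013,0,0],[-1,-0.016,-0.013,0,0],[-1,0,0,0,0]]';python3 - <<'E'
from h import *
s=arm.sense();p,M=axes();print(p,M.round(4).tolist(),s["torque"])
for n in("wrist","side"):cv2.imwrite(f"pics/{n}3.png",arm.read_camera(n)[:,:,::-1])
E
```

```text
time_s: 7.4
tcp_pos: [590.3, 24.6, 83.4]
eef_rot: [0.009, 0.697, -0.006, 0.717]
ft_force: [0.8, 0.3, -1.5]
width: 44.0
[590.30336254  24.61604818  83.40112668] [[0.0278, 0.0211, 0.9994], [0.0032, 0.9998, -0.0212], [-0.9996, 0.0038, 0.0277]] [-0.00452877  0.0759828   0.0264638 ]
```

View pics/wrist3.png

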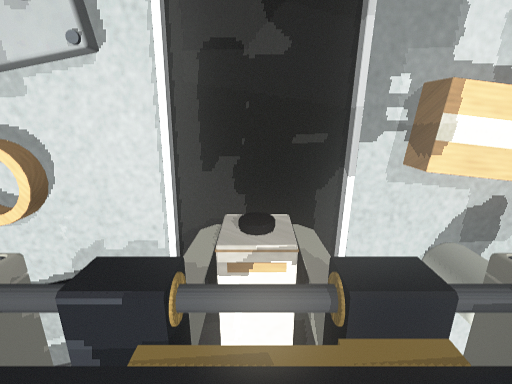

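View pics/side3.png

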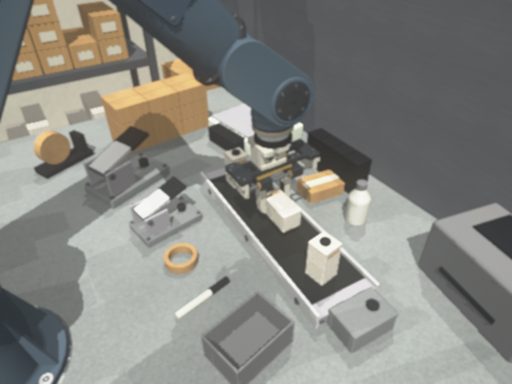

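```bash
python3 -m creep '[[-1,-0.012,-0.017,0,0],[-1,-0.012,-0.017,0,0],[-1,-0.006,-0.019,0,0],[-1,-0.006,-0.019,0,0],[-1,-0.001,-0.02,0,0],[-1,0,-0.02,0,0],[-1,0,0,0,0]]';python3 - <<'E'
from h import *
s=arm.sense();p,M=axes();print(p,M.round(4).tolist(),s["torque"])
for n in("wrist","side"):cv2.imwrite(f"pics/{n}4.png",arm.read_camera(n)[:,:,::-1])
E
```

```text
time_s: 8.2
tcp_pos: [587.4, -36.1, 101.2]
eef_rot: [0.009, 0.698, -0.006, 0.716]
ft_force: [0.4, 0.7, -1.7]
width: 43.8
[587.36362146 -36.0861055  101.19235117] [[0.0246, 0.021, 0.9995], [0.0033, 0.9998, -0.021], [-0.9997, 0.0038, 0.0245]] [0.00362985 0.05120555 0.00207604]
```

View pics/wrist4.png

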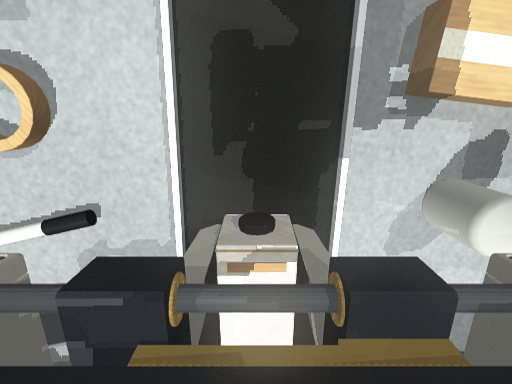

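View pics/side4.png

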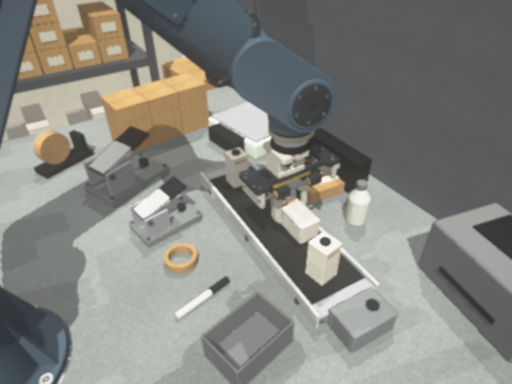

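```bash
python3 -m creep '[[-1,0,0.03,0.001,0],[-1,0,0.03,0.001,0],[-1,0,0.03,0.001,0],[-1,0,0.03,0.001,0],[-1,0,0.03,0.001,0],[-1,0,0.01,0,0],[-1,0,0,0,0]]' 6;python3 -m creep '[[-1,0,0,0,0],[-1,0,0,0,0],[-1,0,0,0,0]]' 3;python3 - <<'E'
from h import *
s=arm.sense();p,M=axes();print(p,M.round(4).tolist(),s["torque"])
for n in("wrist","side"):cv2.imwrite(f"pics/{n}5.png",arm.read_camera(n)[:,:,::-1])
a=cv2.imread("pics/side5.png")[120:290,180:400];cv2.imwrite("pics/s5z.png",cv2.resize(a,None,fx=3.4,fy=3.4,interpolation=cv2.INTER_CUBIC))
E
```

```text
time_s: 9.0
tcp_pos: [591.2, 55.6, 101.2]
eef_rot: [0.007, 0.699, -0.004, 0.715]
ft_force: [0.0, 0.4, -1.5]
width: 44.0
time_s: 9.3
tcp_pos: [591.2, 54.9, 101.1]
eef_rot: [0.008, 0.699, -0.005, 0.715]
ft_force: [1.2, -0.7, -1.7]
width: 44.3
[591.21449429  54.92204705 101.11099752] [[0.0236, 0.017, 0.9996], [0.004, 0.9998, -0.0171], [-0.9997, 0.0044, 0.0235]] [-0.02749709  0.11876166 -0.06302036]
```

View pics/s5z.png

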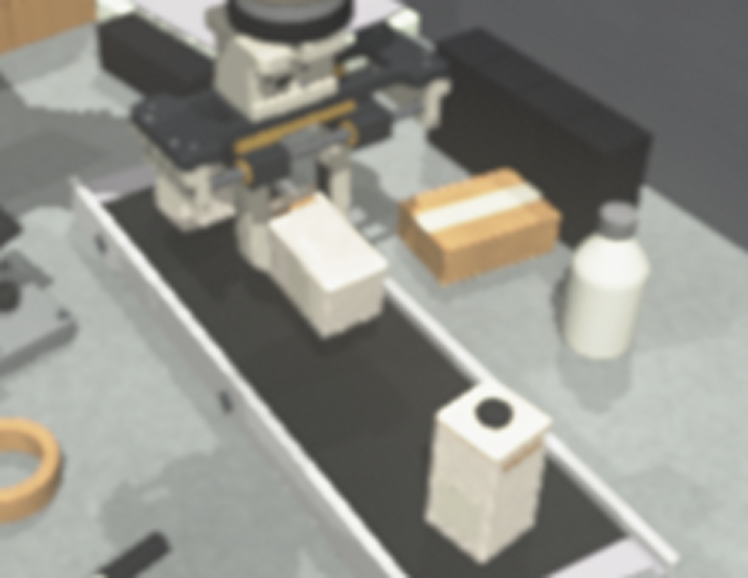

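View pics/wrist5.png

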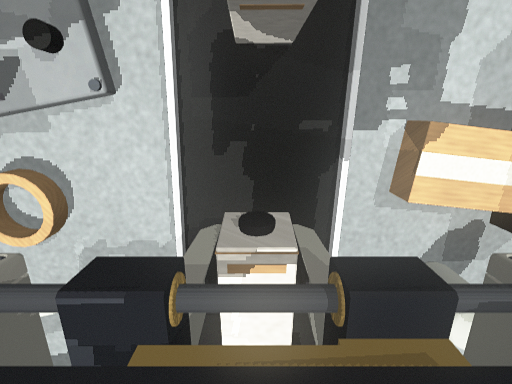

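```bash
python3 -m creep '[[-1,0.02,0,0,0],[-1,0.02,0,0,0],[-1,0.02,0,0,0],[-1,0.016,0,0,0],[-1,0.012,0,0,0],[-1,0.01,0,0,0],[-1,0.008,0,0,0],[-1,0,0,0,0]]' 3;python3 - <<'E'
from h import *
s=arm.sense();p,M=axes();print(p,M.round(4).tolist(),s["torque"])
E
```

```text
time_s: 10.2
tcp_pos: [592.7, 54.6, 43.1]
eef_rot: [0.008, 0.699, -0.005, 0.715]
ft_force: [-1.0, -0.7, -0.9]
width: 44.5
[592.74891872  54.55343444  43.06525528] [[0.0235, 0.018, 0.9996], [0.004, 0.9998, -0.0181], [-0.9997, 0.0044, 0.0234]] [-0.10625592  0.17256283 -0.01107484]
```

Release, rise, and look from above to see exactly where the plug end is.

```bash
python3 -m creep '[[0.2,0,0,0,0],[0.2,0,0,0,0],[0.2,-0.02,0,0,0],[0.2,-0.025,0,0,0],[0.2,-0.03,0,0,0],[0.2,-0.03,0,0,0],[0.2,-0.03,0,0,0],[0.2,-0.03,0,0,0],[0.2,0,0,0,0],[0.2,0,0,0,0]]' 3;python3 - <<'E'
from h import *
s=arm.sense();p,M=axes();print(p,M.round(4).tolist())
im=arm.read_camera("wrist")[:,:,::-1]
cv2.imwrite("pics/w6.png",cv2.resize(im[150:300,180:340],None,fx=4,fy=4,interpolation=cv2.INTER_CUBIC))
E
```

```text
time_s: 11.2
tcp_pos: [592.0, 54.2, 137.8]
eef_rot: [0.008, 0.696, -0.005, 0.718]
ft_force: [0.4, 0.8, 0.2]
width: 55.8
[592.00276155  54.16224356 137.7753238 ] [[0.0309, 0.0178, 0.9994], [0.0039, 0.9998, -0.018], [-0.9995, 0.0044, 0.0309]]
```

View pics/w6.png

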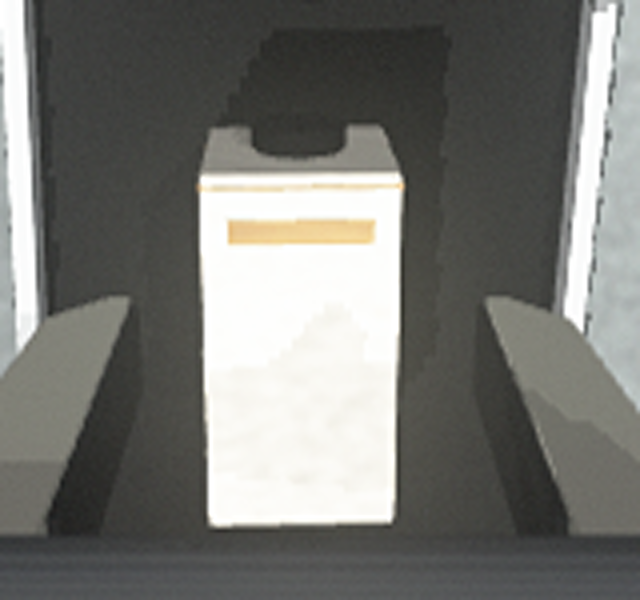

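```bash
python3 - <<'E'
from h import *
c=np.array([unproj("wrist",p,74) for p in [(229.5,194.5),(280.5,194.5),(278,281.2),(232.5,281.2)]]);print(c.round(1).tolist(),c.mean(0))
p,M=axes();print(proj("wrist",p+M@np.array([8,0,27.9])),proj("wrist",p+M@np.array([8,7.5,27.9])))
E
```

```text
[[572.0, 67.3, 74.0], [615.6, 66.0, 74.0], [613.8, -19.4, 74.0], [570.9, -17.7, 74.0]] [593.09018561  24.04486152  74.        ]
[[297.0749764  235.73558738]] [[297.54554374 225.38400064]]
```

```bash
python3 -m creep '[[0.2,0.02,0.01,-0.002,0],[0.2,0.025,0.01,0,0],[0.2,0.025,0,0,0],[0.2,0.025,0,0,0],[0.2,0.02,0,0,0],[0.2,0.01,0,0,0],[0.2,0,0,0,0]]' 3;python3 - <<'E'
from h import *
s=arm.sense();p,M=axes();print(p,M.round(4).tolist())
E
```

```text
time_s: 11.95
tcp_pos: [590.9, 65.4, 65.5]
eef_rot: [0.008, 0.699, -0.005, 0.716]
ft_force: [0.5, -0.1, 0.7]
width: 55.6
[590.88547847  65.44846339  65.52460105] [[0.0241, 0.0176, 0.9996], [0.0037, 0.9998, -0.0177], [-0.9997, 0.0041, 0.0241]]
```

```bash
python3 -m creep '[[0.2,-0.007,-0.001,0.004,0],[0.2,0,0,0,0],[-1,0,0,0,0],[-1,0,0,0,0],[-1,0,0,0,0],[-1,0,0,0,0]]' 4; python3 -m creep '[[-1,-0.01,0,0,0],[-1,-0.015,0,0,0],[-1,-0.015,0,0,0],[-1,-0.015,0,0,0],[-1,-0.01,0,0,0],[-1,0,0,0,0]]' 4;python3 - <<'E'
from h import *
s=arm.sense();p,M=axes();print(p,M.round(4).tolist(),s["torque"])
for n in("wrist","side"):cv2.imwrite(f"pics/{n}7.png",arm.read_camera(n)[:,:,::-1])
a=cv2.imread("pics/side7.png")[120:290,180:400];b=cv2.imread("pics/wrist7.png")
cv2.imwrite("pics/c7.png",np.hstack([cv2.resize(a,(440,340)),cv2.resize(b[150:],(360,340))]))
E
```

```text
time_s: 12.55
tcp_pos: [593.8, 64.6, 71.0]
eef_rot: [0.008, 0.698, -0.005, 0.716]
ft_force: [0.4, -0.0, -0.6]
width: 43.9
time_s: 13.15
tcp_pos: [593.1, 64.6, 107.1]
eef_rot: [0.008, 0.697, -0.005, 0.717]
ft_force: [-0.2, -0.4, -1.2]
width: 43.9
[593.08118305  64.5617115  107.07965115] [[0.0275, 0.0179, 0.9995], [0.0038, 0.9998, -0.018], [-0.9996, 0.0043, 0.0275]] [-0.02255238  0.12734413 -0.02273691]
```

View pics/c7.png

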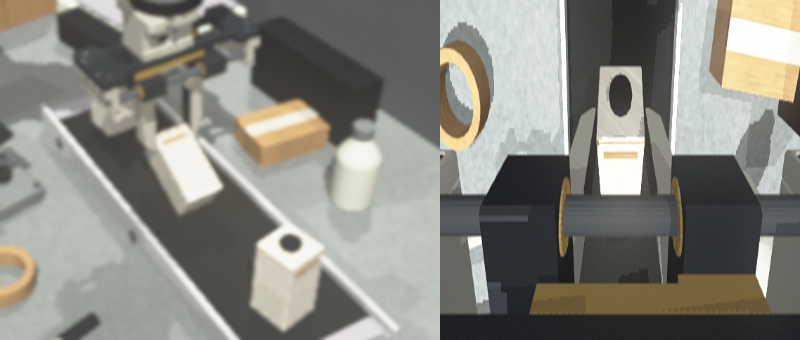

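```bash
python3 -m creep '[[-1,-0.01,0,0,0],[-1,-0.015,0,0,0],[-1,-0.015,0,0,0],[-1,-0.01,0,0,0],[-1,0,0,0,0]]' 4;python3 - <<'E'
from h import *
s=arm.sense();p,M=axes();print(p,M.round(4).tolist(),s["torque"])
for n in("wrist","side"):cv2.imwrite(f"pics/{n}8.png",arm.read_camera(n)[:,:,::-1])
a=cv2.imread("pics/side8.png")[120:290,180:400];b=cv2.imread("pics/wrist8.png")
cv2.imwrite("pics/c8.png",np.hstack([cv2.resize(a,(440,340)),cv2.resize(b[150:],(360,340))]))
E
```

```text
time_s: 13.75
tcp_pos: [591.8, 64.5, 133.0]
eef_rot: [0.008, 0.698, -0.005, 0.716]
ft_force: [0.3, -0.5, -2.0]
width: 43.9
[591.79310251  64.47508268 132.95572584] [[0.0255, 0.018, 0.9995], [0.0038, 0.9998, -0.0181], [-0.9997, 0.0043, 0.0255]] [-0.02312766  0.039938   -0.05000898]
```

View pics/c8.png

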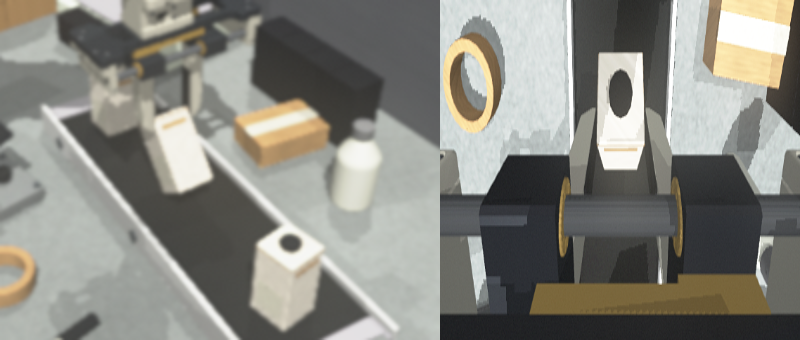

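```bash
python3 -m creep '[[-1,0,-0.015,0,0],[-1,0,-0.016,0,0],[-1,0,-0.015,0.002,0],[-1,0.01,0,0,0],[-1,0.01,0,0,0],[-1,0,0,0,0]]' 5;python3 - <<'E'
from h import *
s=arm.sense();p,M=axes();print(p,M.round(4).tolist(),s["torque"])
for n in("wrist","side"):cv2.imwrite(f"pics/{n}9.png",arm.read_camera(n)[:,:,::-1])
a=cv2.imread("pics/side9.png")[120:290,180:400];b=cv2.imread("pics/wrist9.png")
cv2.imwrite("pics/c9.png",np.hstack([cv2.resize(a,(440,340)),cv2.resize(b[150:],(360,340))]))
E
```

```text
time_s: 14.45
tcp_pos: [592.4, 38.8, 120.7]
eef_rot: [0.008, 0.698, -0.005, 0.716]
ft_force: [1.2, 0.4, 1.5]
width: 44.0
[592.39258056  38.76930631 120.73443319] [[0.0244, 0.0189, 0.9995], [0.0038, 0.9998, -0.019], [-0.9997, 0.0043, 0.0243]] [-0.04658214  0.0183422   0.02160449]
```

View pics/c9.png

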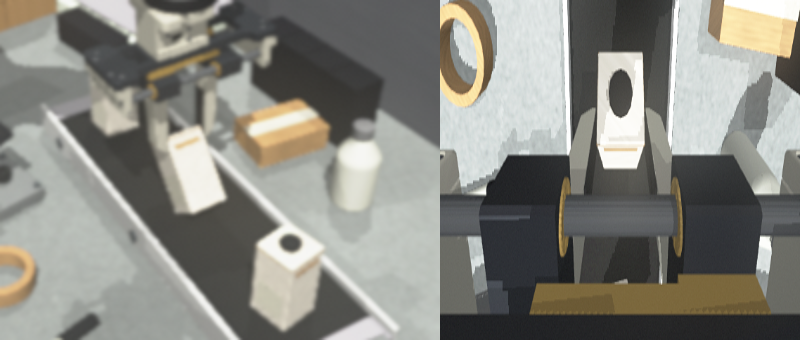

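```bash
python3 -m creep '[[-1,0,-0.018,0,0],[-1,0.003,-0.018,0,0],[-1,0.005,-0.018,0,0],[-1,0.007,-0.018,0,0],[-1,0,0,0,0]]' 5;python3 - <<'E'
from h import *
s=arm.sense();p,M=axes();print(p,M.round(4).tolist(),s["torque"])
for n in("wrist","side"):cv2.imwrite(f"pics/{n}10.png",arm.read_camera(n)[:,:,::-1])
a=cv2.imread("pics/side10.png")[120:290,180:400];b=cv2.imread("pics/wrist10.png")
cv2.imwrite("pics/c10.png",np.hstack([cv2.resize(a,(440,340)),cv2.resize(b[150:],(360,340))]))
E
```

```text
time_s: 15.05
tcp_pos: [593.8, 0.2, 116.5]
eef_rot: [0.007, 0.696, -0.005, 0.718]
ft_force: [0.1, 0.8, -1.2]
width: 44.4
[5.93800607e+02 1.99260502e-01 1.16470144e+02] [[0.0302, 0.0168, 0.9994], [0.0029, 0.9999, -0.0169], [-0.9995, 0.0034, 0.0301]] [-0.07481833  0.11377598  0.04360213]
```

View pics/c10.png

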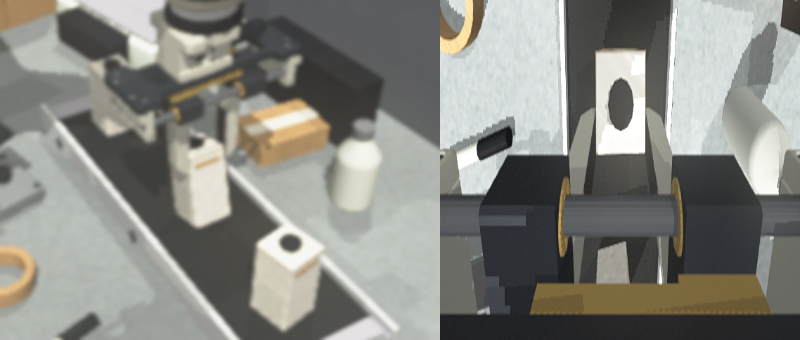

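```bash
python3 -m creep '[[-1,0.006,0,0,0],[-1,0,0,0,0]]' 5;python3 - <<'E'
from h import *
s=arm.sense();p,M=axes();print(p,M.round(4).tolist(),s["torque"])
b=arm.read_camera("wrist")[:,:,::-1]
cv2.imwrite("pics/c11.png",cv2.resize(b[180:340,170:350],None,fx=4,fy=3.7,interpolation=cv2.INTER_CUBIC))
E
```

```text
time_s: 15.35
tcp_pos: [594.1, 1.2, 114.2]
eef_rot: [0.007, 0.696, -0.005, 0.718]
ft_force: [-0.1, 0.0, -1.3]
width: 44.1
[594.06525239   1.20117669 114.24585627] [[0.0307, 0.0158, 0.9994], [0.0026, 0.9999, -0.0158], [-0.9995, 0.0031, 0.0307]] [-0.12081387  0.11502068 -0.00579956]
```

View pics/c11.png

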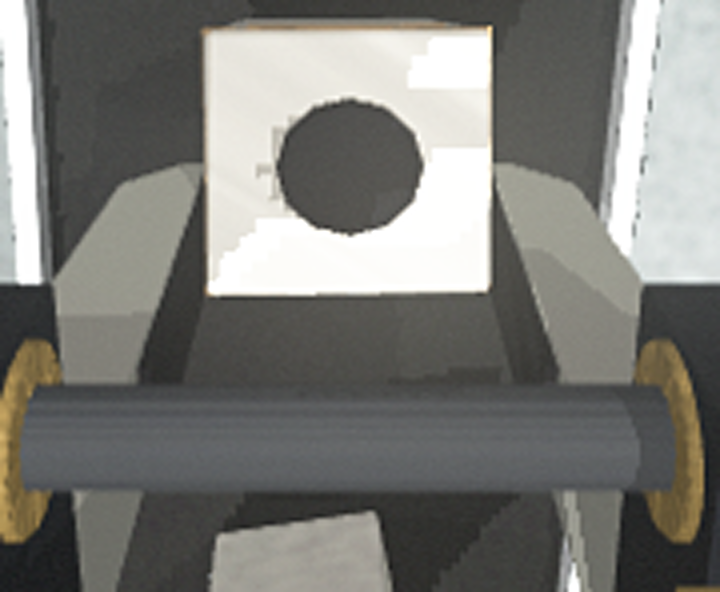

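```bash
cat >> h.py <<'E'
def pnp(px):
    # top face corners order: (-x,+y),(+x,+y),(+x,-y),(-x,-y)
    o=np.array([[-22,22,0],[22,22,0],[22,-22,0],[-22,-22,0]],float)
    K,Rm,t=cam("wrist"); ok,rv,tv=cv2.solvePnP(o,np.array(px,float),K,None,flags=cv2.SOLVEPNP_IPPE)
    A=Rm.T@R.from_rotvec(rv.ravel()).as_matrix(); return A.round(3),(Rm.T@(tv.ravel()-t)).round(1)
E
python3 - <<'E'
from h import *
print(pnp([(220.75,187.6),(292.5,187.6),(292.25,259.7),(221.75,259.7)]))
E
```

```text
(array([[ 0.988,  0.021, -0.152],
       [ 0.033,  0.937,  0.348],
       [ 0.15 , -0.349,  0.925]]), array([594.7,  15.3, 118.4]))
```

```bash
python3 -m creep '[[-1,0.005,-0.004,0,0],[-1,0.004,-0.01,0,0],[-1,0.003,-0.01,0,0],[-1,0,-0.006,0,0],[-1,0,0,0,0]]' 5;python3 - <<'E'
from h import *
s=arm.sense();p,M=axes();print(p,M.round(4).tolist(),s["torque"])
b=arm.read_camera("wrist")[:,:,::-1]
cv2.imwrite("pics/c12.png",cv2.resize(b[150:310,170:350],None,fx=4,fy=3.7,interpolation=cv2.INTER_CUBIC))
E
```

```text
time_s: 15.9
tcp_pos: [594.0, -13.8, 108.2]
eef_rot: [0.006, 0.696, -0.004, 0.718]
ft_force: [0.1, -1.2, 2.5]
width: 44.3
[594.01289864 -13.80749821 108.1750209 ] [[0.0307, 0.0142, 0.9994], [0.0026, 0.9999, -0.0143], [-0.9995, 0.003, 0.0307]] [-0.18369329  0.10601289  0.04482092]
```

View pics/c12.png

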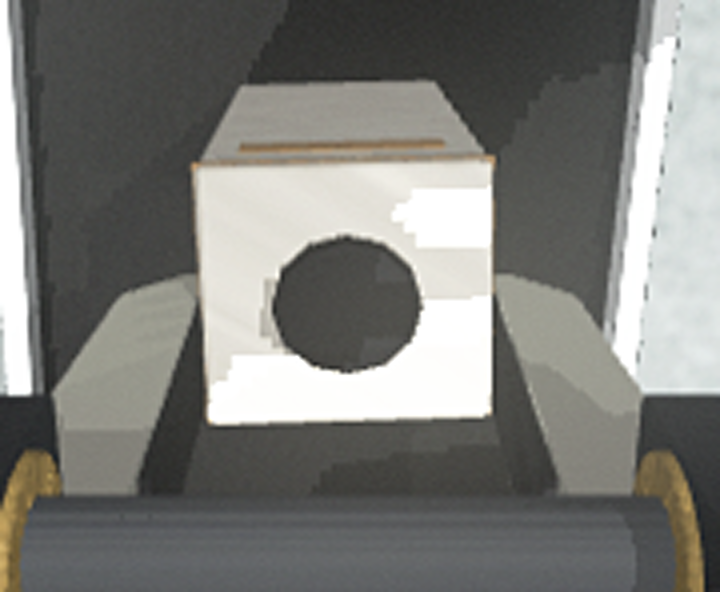

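```bash
python3 - <<'E'
from h import *
q=[(193,163),(495,158),(490,415),(209,424)]
px=[(170+a/4,150+b/3.7) for a,b in q]; print(pnp(px))
print([unproj("wrist",p,116).round(1) for p in px]); print([unproj("wrist",(170+a/4,150+b/3.7),30).round(1) for a,b in[(241,84),(432,81)]])
E
```

```text
(array([[ 1.   , -0.   , -0.001],
       [ 0.   ,  0.994,  0.105],
       [ 0.001, -0.105,  0.994]]), array([594.9,  -2. , 115.9]))
[array([572.9,  20.7, 116. ]), array([616.7,  20.4, 116. ]), array([617. , -25.1, 116. ]), array([572.9, -25.3, 116. ])]
[array([574.3,  15.1,  30. ]), array([616.8,  14.9,  30. ])]
```

```bash
python3 -m creep '[[-1,0.003,-0.006,0,0],[-1,0,-0.004,0,0],[-1,0.002,0,0,0],[-1,0,0,0,0]]' 5; python3 - <<'E'
from h import *
print(arm.sense()["torque"],axes()[0])
b=arm.read_camera("wrist")[:,:,::-1]
cv2.imwrite("pics/c13.png",cv2.resize(b[150:310,170:350],None,fx=4,fy=3.7,interpolation=cv2.INTER_CUBIC))
E
```

```text
time_s: 16.35
tcp_pos: [594.8, -19.1, 106.3]
eef_rot: [0.006, 0.695, -0.004, 0.719]
ft_force: [0.2, 0.7, -0.6]
width: 44.5
[-0.00131782  0.30888982  0.00335635] [594.78583448 -19.06789502 106.25422099]
```

View pics/c13.png

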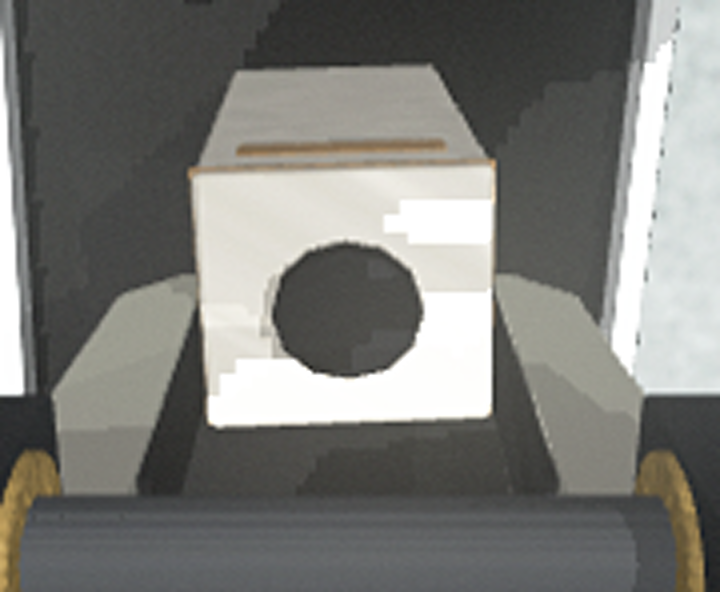

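```bash
python3 - <<'E'
from h import *
q=[(190,170),(495,161),(491,418),(209,428)]
px=[(170+a/4,150+b/3.7) for a,b in q]; print(pnp(px))
print([unproj("wrist",p,116).round(1) for p in px]); print([unproj("wrist",(170+a/4,150+b/3.7),30).round(1) for a,b in[(238,71),(432,66)]])
E
```

```text
(array([[ 1.   , -0.008,  0.001],
       [ 0.008,  0.997,  0.071],
       [-0.001, -0.071,  0.997]]), array([595.4,  -7.7, 115.1]))
[array([573.3,  14.8, 116. ]), array([617. ,  15.1, 116. ]), array([617.5, -29.8, 116. ]), array([573.8, -30.2, 116. ])]
[array([574.7,  13.3,  30. ]), array([617.3,  13.6,  30. ])]
```

```bash
python3 -m creep '[[-1,0,0,0,0],[-1,0,0,0,0],[-1,-0.01,0,0,0],[-1,-0.006,0,0,0],[-1,0,0.01,0,0],[-1,0,0.015,0,0],[-1,0,0.015,0,0],[-1,0,0.01,0,0],[-1,0,0,0,0]]' 12; python3 - <<'E'
from h import *
print(arm.sense()["torque"],axes())
b=arm.read_camera("wrist")[:,:,::-1]
cv2.imwrite("pics/c14.png",cv2.resize(b[150:310,170:350],None,fx=4,fy=3.7,interpolation=cv2.INTER_CUBIC))
E
```

```text
time_s: 17.3
tcp_pos: [594.0, 9.1, 114.0]
eef_rot: [0.006, 0.696, -0.004, 0.718]
ft_force: [0.3, -1.1, -1.7]
width: 44.6
[-0.08188364  0.11220282  0.0427966 ] (array([593.98071527,   9.1045233 , 113.95302172]), array([[ 0.03056904,  0.01343721,  0.99944233],
       [ 0.00295721,  0.99990404, -0.01353386],
       [-0.99952828,  0.00336928,  0.03052637]]))
```

View pics/c14.png

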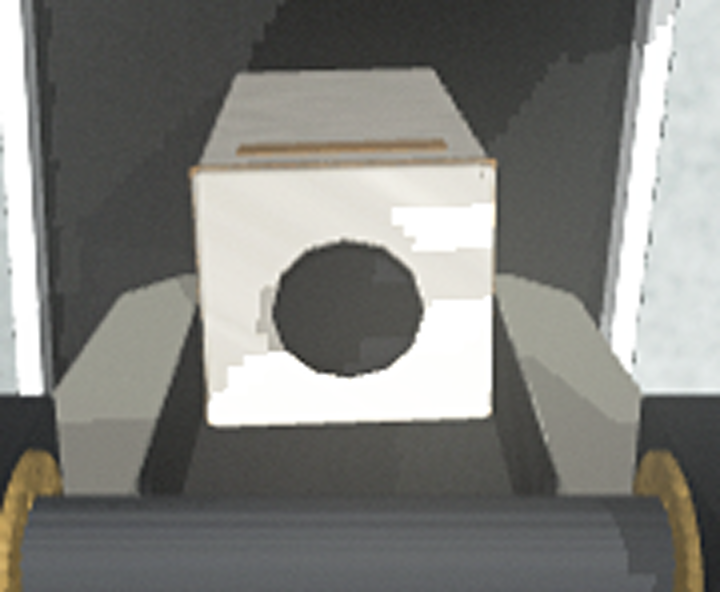

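```bash
python3 -m creep '[[-1,0.006,0,0,0],[-1,0.006,0,0,0],[-1,0.002,0,0,0],[-1,0,0,0,0]]' 12
```

```text
time_s: 17.75
tcp_pos: [594.3, 8.2, 106.3]
eef_rot: [0.006, 0.696, -0.004, 0.718]
ft_force: [-0.1, -0.2, 1.2]
width: 44.5
```

```bash
python3 -m creep '[[-1,0,0,0,0],[-1,0.001,0,0,0]]' 3; python3 -m creep '[[0.2,0,0,0,0],[0.2,0,0,0,0],[0.2,0,0,0,0],[0.2,-0.02,0,0,0],[0.2,-0.03,0,0,0],[0.2,-0.03,0,0,0],[0.2,-0.03,0,0,0],[0.2,-0.03,0,0,0],[0.2,0,0,0,0]]' 3;python3 - <<'E'
from h import *
print(axes())
b=arm.read_camera("wrist")[:,:,::-1]; cv2.imwrite("pics/w15.png",b)
a=arm.read_camera("side")[:,:,::-1]; cv2.imwrite("pics/c15.png",np.hstack([cv2.resize(a[120:290,180:400],(440,340)),cv2.resize(b[100:],(360,340))]))
E
```

```text
time_s: 17.95
tcp_pos: [594.5, 8.0, 106.1]
eef_rot: [0.006, 0.696, -0.004, 0.718]
ft_force: [-0.9, -1.0, 3.6]
width: 44.0
time_s: 18.85
tcp_pos: [593.0, 7.9, 184.7]
eef_rot: [0.006, 0.695, -0.004, 0.719]
ft_force: [0.3, 0.1, 0.3]
width: 55.5
(array([593.02733971,   7.93151962, 184.6631738 ]), array([[ 0.03521986,  0.01419986,  0.9992787 ],
       [ 0.00253716,  0.99989456, -0.01429803],
       [-0.99937637,  0.0030389 ,  0.03518012]]))
```

View pics/c15.png

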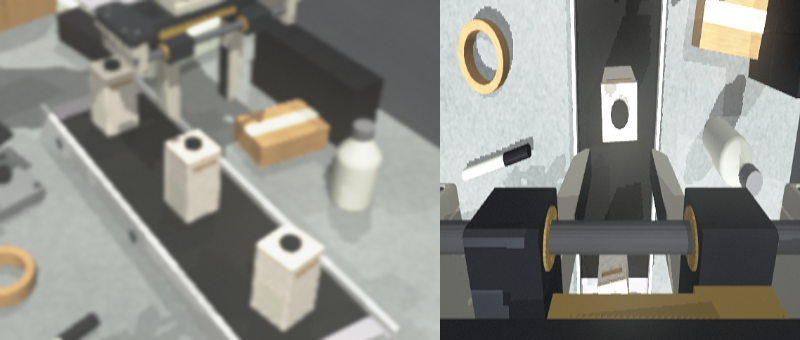

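```bash
python3 -m creep '[[0.2,-0.015,0.01,-0.03,0],[-1,0,0.026,-0.046,0],[-1,0,0.026,-0.046,0],[-1,0,0.026,-0.046,0],[-1,0,0.026,-0.046,0],[-1,0,0.026,-0.046,0],[-1,0,0.026,-0.046,0],[-1,0,0.02,-0.03,0],[-1,0,0,0,0],[-1,0,0,0,0]]' 20;python3 - <<'E'
from h import *
print(axes())
b=arm.read_camera("wrist")[:,:,::-1]; cv2.imwrite("pics/w16.png",b)
E
```

```text
time_s: 19.95
tcp_pos: [415.3, 105.8, 178.8]
eef_rot: [0.006, 0.7, -0.004, 0.715]
ft_force: [0.5, -0.1, 0.8]
width: 0.2
(array([415.30888783, 105.76911115, 178.77248428]), array([[ 0.02132396,  0.01483401,  0.99966256],
       [ 0.00198225,  0.99988733, -0.01487963],
       [-0.99977065,  0.00229887,  0.02129215]]))
```

View pics/w16.png

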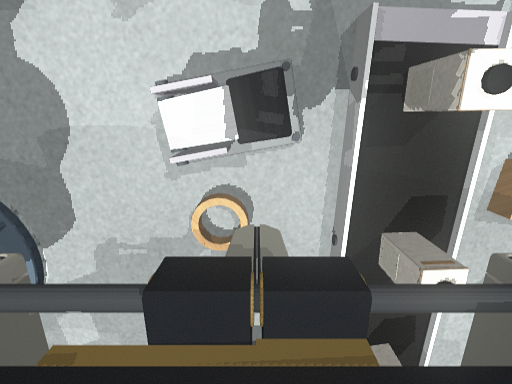

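```bash
python3 - <<'E'
from h import *
b=cv2.imread("pics/w16.png"); cv2.imwrite("pics/z16.png",cv2.resize(b[50:170,140:310],None,fx=4.5,fy=4.5,interpolation=cv2.INTER_CUBIC))
E
```

```text
(no output)
```

View pics/z16.png

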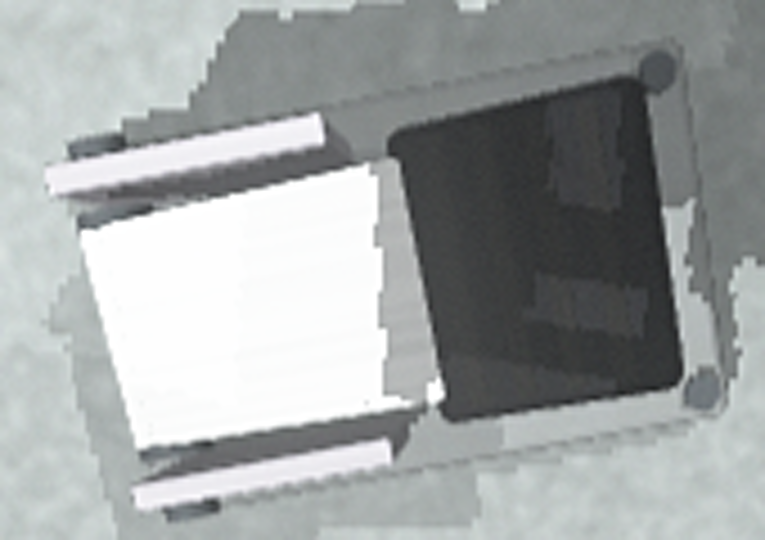

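```bash
cat > st.py <<'E'
from h import *
from scipy.optimize import least_squares
c=lambda a,b:(140+a/4.5,50+b/4.5)
th=-0.3
def loc(r,y,h=8): return [-55+r*np.cos(.3)-h*np.sin(.3),y,62+r*np.sin(.3)+h*np.cos(.3)]
obj=np.array([loc(65,28),loc(115,28),loc(115,-28),loc(65,-28)])
px=np.array([c(388,130),c(640,75),c(682,385),c(445,422)])
def W(q,o): 
    cs,sn=np.cos(q[2]),np.sin(q[2]); return np.c_[q[0]+o[:,0]*cs-o[:,1]*sn,q[1]+o[:,0]*sn+o[:,1]*cs,o[:,2]]
r=least_squares(lambda q:(proj("wrist",W(q,obj))-px).ravel(),[395,180,.17]); q=r.x; print(q,r.fun.reshape(-1,2).round(1).tolist())
print("pad rel",W(q,np.array([loc(90,0)])),"level",W(q,np.array([[35,0,70.]])))
ch=np.array([unproj("wrist",c(*p),70) for p in [(45,180),(324,129),(135,497),(391,451)]])
print(ch.round(1).tolist(), (((ch[:,:2]-q[:2])@np.array([[np.cos(q[2]),-np.sin(q[2])],[np.sin(q[2]),np.cos(q[2])]]))).round(1).tolist())
E
python3 st.py
```

```text
[3.92929165e+02 1.84631289e+02 1.56370625e-01] [[-0.9, -0.1], [0.8, -1.3], [1.0, 1.0], [-1.0, 0.8]]
pad rel [[421.19614176 189.08779627  96.23951051]] level [[427.50212973 190.08198401  70.        ]]
[[322.3, 206.7, 70.0], [379.6, 215.5, 70.0], [333.7, 141.5, 70.0], [390.1, 150.4, 70.0]] [[-66.3, 32.7], [-8.4, 32.6], [-65.2, -33.4], [-8.2, -33.3]]
```

```bash
python3 -m creep '[[-1,0,0.028,0.003,0],[-1,0,0.028,0.003,0],[-1,0,0.028,0.003,0],[-1,0,0.028,0.003,0],[-1,0,0.025,0.003,0],[-1,0,0.02,0.003,0],[-1,0,0,0,0],[-1,0.02,0,0,0],[-1,0.025,0,0,0],[-1,0.025,0,0,0],[-1,0.02,0,0,0],[-1,0.01,0,0,0],[-1,0,0,0,0]]' 20
```

```text
time_s: 21.3
tcp_pos: [431.8, 182.4, 123.4]
eef_rot: [0.008, 0.7, -0.007, 0.714]
ft_force: [1.0, 1.2, -0.1]
width: 0.8
```

```bash
python3 -m creep '[[-1,0.01,0.008,-0.006,0],[-1,0.012,0.008,-0.005,0],[-1,0,0,0,0]]' 20; python3 -m creep '[[-1,0.012,0,0,0],[-1,0.012,0,0,0],[-1,0,0,0,0]]'
```

```text
time_s: 21.6
tcp_pos: [426.6, 191.1, 112.0]
eef_rot: [0.008, 0.7, -0.007, 0.714]
ft_force: [0.1, 0.2, 0.3]
width: 0.3
time_s: 21.9
tcp_pos: [428.3, 191.8, 100.2]
eef_rot: [0.008, 0.698, -0.007, 0.716]
ft_force: [-1.8, -0.5, 4.1]
width: 0.7
```

```bash
python3 -m creep '[[-1,0.01,0,0,0],[-1,0.01,0,0,0],[-1,0.01,0,0,0],[-1,0,0,0,0]]'; python3 - <<'E'
from h import *
print(axes()[1].round(4).tolist())
E
```

```text
time_s: 22.3
tcp_pos: [431.2, 192.3, 86.0]
eef_rot: [0.009, 0.696, -0.006, 0.718]
ft_force: [-1.9, 0.0, 5.8]
width: 0.2
[[0.0299, 0.0216, 0.9993], [0.0036, 0.9998, -0.0218], [-0.9995, 0.0042, 0.0298]]
```

```bash
python3 -m creep '[[-1,0.008,0,-0.003,0],[-1,0.007,0,-0.003,0],[-1,0,0,0,0]]'; python3 -m creep '[[-1,0,0,0,0],[-1,0,0,0,0]]'; python3 - <<'E'
from h import *
s=arm.sense();print(axes()[1].round(4).tolist(),s["tcp_pos"],s["ft_force"])
for n in("side","wrist","top"):
  b=arm.read_camera(n)[:,:,::-1]; cv2.imwrite(f"pics/{n}20.png",b)
a=cv2.imread("pics/side20.png")[150:260,110:230];cv2.imwrite("pics/s20z.png",cv2.resize(a,None,fx=5,fy=5,interpolation=cv2.INTER_CUBIC))
E
```

```text
time_s: 22.6
tcp_pos: [431.1, 192.6, 80.0]
eef_rot: [0.009, 0.694, -0.006, 0.72]
ft_force: [-3.5, -0.5, 6.3]
width: 0.5
time_s: 22.8
tcp_pos: [431.0, 192.6, 80.5]
eef_rot: [0.01, 0.694, -0.006, 0.72]
ft_force: [-1.8, 0.1, 6.3]
width: 0.4
[[0.0356, 0.0218, 0.9991], [0.0048, 0.9997, -0.022], [-0.9994, 0.0056, 0.0355]] [431.01920091 192.60658952  80.52652812] [-1.76790077  0.14385026  6.284683  ]
```

View pics/s20z.png

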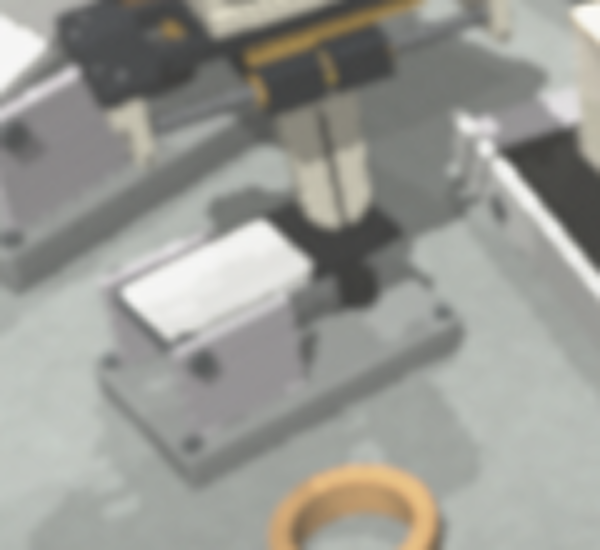

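View pics/wrist20.png

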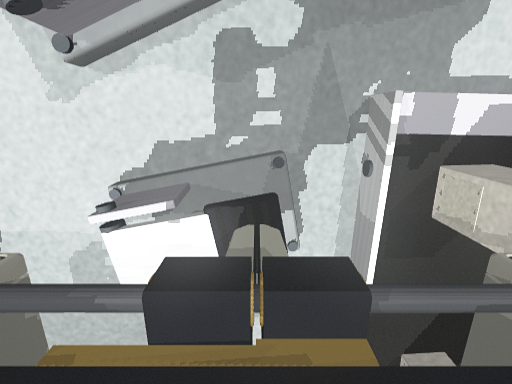

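```bash
python3 -m creep '[[-1,0.006,0,-0.001,0],[-1,0,0,0,0],[-1,0,0,0,0]]'; python3 - <<'E'
from h import *
s=arm.sense();print(axes()[1].round(4).tolist(),s["tcp_pos"],s["ft_force"])
b=arm.read_camera("wrist")[:,:,::-1]; cv2.imwrite("pics/w21.png",b)
cv2.imwrite("pics/z21.png",cv2.resize(b[140:265,80:310],None,fx=3.4,fy=3.4,interpolation=cv2.INTER_CUBIC))
b=arm.read_camera("side")[:,:,::-1]; cv2.imwrite("pics/s21.png",b)
cv2.imwrite("pics/s21z.png",cv2.resize(b[175:250,120:215],None,fx=7,fy=7,interpolation=cv2.INTER_CUBIC))
E
```

```text
time_s: 23.25
tcp_pos: [431.2, 192.6, 78.7]
eef_rot: [0.01, 0.694, -0.006, 0.72]
ft_force: [-1.2, -0.2, 7.7]
width: 0.6
[[0.0368, 0.022, 0.9991], [0.0051, 0.9997, -0.0222], [-0.9993, 0.0059, 0.0366]] [431.18153668 192.64207139  78.66526138] [-1.15916876 -0.15994938  7.74333357]
```

View pics/z21.png

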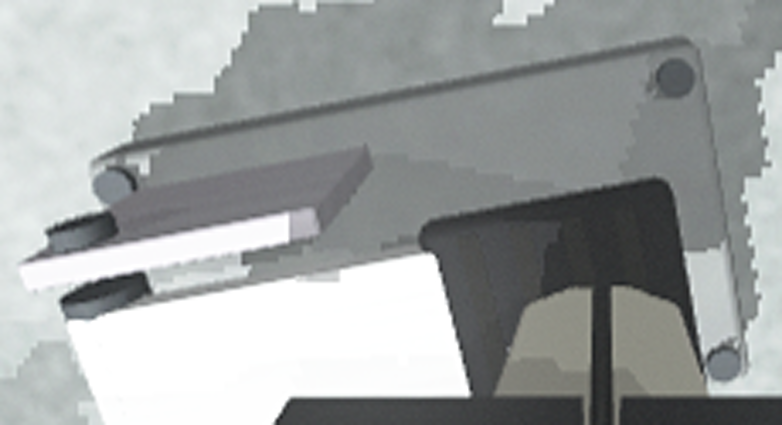

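View pics/s21z.png

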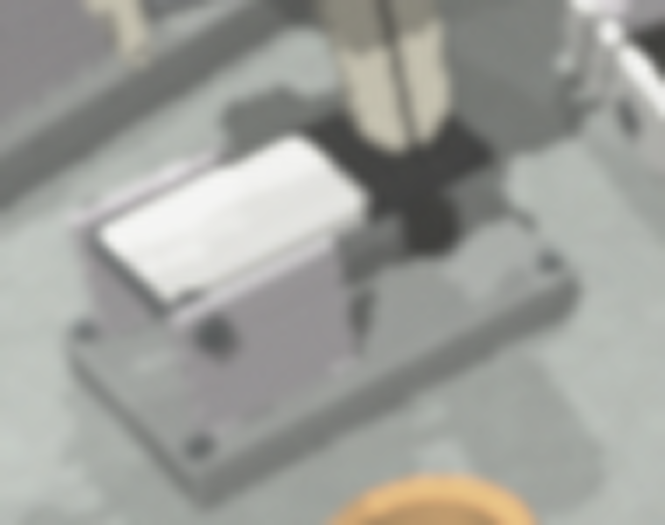

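```bash
python3 - <<'E'
from h import *
from scipy.optimize import least_squares
c=lambda a,b:(80+a/3.4,140+b/3.4)
def loc(r,y,a,h=8): return [-55+r*np.cos(a)-h*np.sin(a),y,62+r*np.sin(a)+h*np.cos(a)]
px=np.array([c(418,222),c(670,177),c(20,263),c(318,207)])
# cheek outer(+y) top edges y=36
def f(q):
    o=np.array([loc(65,28,q[3]),loc(115,28,q[3]),[-66,36,70],[-8,36,70]]);cs,sn=np.cos(q[2]),np.sin(q[2])
    w=np.c_[q[0]+o[:,0]*cs-o[:,1]*sn,q[1]+o[:,0]*sn+o[:,1]*cs,o[:,2]]
    return (proj("wrist",w)-px).ravel()
r=least_squares(f,[393,184.6,.156,0]);print(r.x,r.fun.round(1))
for a in(-.1,-.05,0,.05,.1):
    r2=least_squares(lambda q:f([*q,a]),[393,184.6,.156]);print(a,r2.x,r2.cost.round(2))
s=arm.sense();print(s["tcp_pos"],s["ft_force"])
E
```

```text
[ 3.92590698e+02  1.84608229e+02  1.60086544e-01 -3.12905435e-02] [ 0.9  0.9  1.5 -0.6 -1.3  0.1 -1.  -0. ]
-0.1 [3.91954674e+02 1.83578662e+02 1.40864653e-01] 5.42
-0.05 [3.92396969e+02 1.84320406e+02 1.54793410e-01] 3.69
0 [3.92950457e+02 1.85102959e+02 1.69024878e-01] 3.96
0.05 [3.93622002e+02 1.85930644e+02 1.83498594e-01] 6.44
0.1 [3.94418750e+02 1.86808233e+02 1.98156808e-01] 11.78
[431.19024498 192.64258812  78.69282873] [-0.54713542 -0.31376246  7.04794359]
```

```bash
python3 - <<'E'
from h import *
b=arm.read_camera("top")[:,:,::-1]; cv2.imwrite("pics/t22.png",cv2.resize(b[90:300,100:420],None,fx=2.4,fy=2.4,interpolation=cv2.INTER_CUBIC))
s=arm.sense();print(s["time_s"],s["tcp_pos"],s["ft_force"])
for q in ((213,175),(280.5,178.0),(347.5,180.5)): print(unproj("top",q,122).round(1))
E
```

```text
23.4 [431.1786998  192.63103784  78.6774006 ] [-1.89565558 -1.31993627  6.54589931]
[600.7 202.8 122. ]
[591.5  25.5 122. ]
[ 583.5 -150.   122. ]
```

View pics/t22.png

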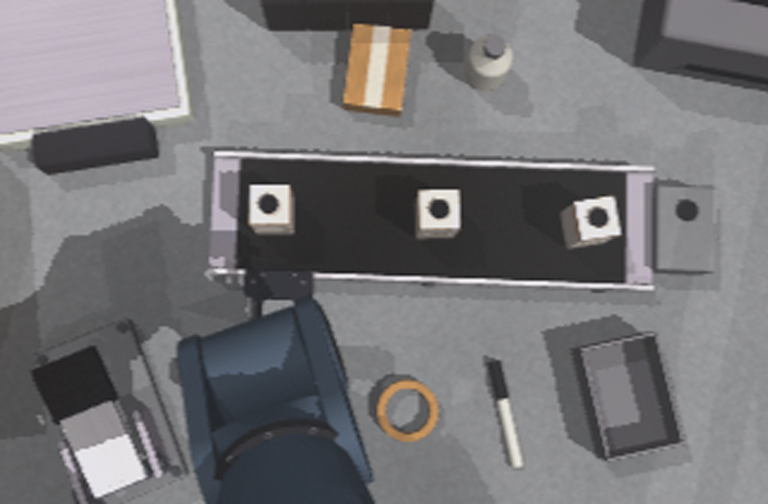

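View pics/s21.png

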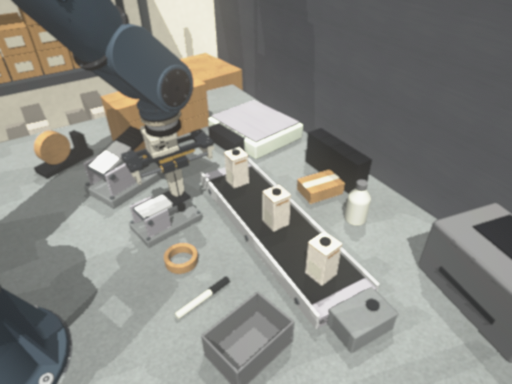

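```bash
python3 - <<'E'
from rig import arm
print(arm.finish_job()); s=arm.sense(); print(s["time_s"],s["tcp_pos"],s["ft_force"])
E
```

```text
the job is handed in; nothing more can be done
None
the job is handed in; nothing more can be done
```

I stood the tipped carton up at its place on the lane, plug up, and let go of it. I then pressed the smaller station's paddle to level and handed the job in at about 23.4 s of the 51 s limit, still pressing. The hand-in reports no verdict, and I could not read the state afterwards.

**Carton:** The first grip held the carton too firmly to pivot, so I laid it back on the belt. I then gripped it by the upper corner at the plug end, so it swung down. I tipped it upright against the belt and set it down near the middle of the lane, at about y = 19 mm. The last top and side pictures show all three cartons standing. By eye the two others, the tape roll, marker, bin, flat carton and bottle are where they started; I did not measure this.

**Paddle:** The checks before handing in were:
- **Height:** the fingertips were at about 70.7 mm, against 70 mm for level.
- **Force:** the vertical force was 6.5–7.7 N, against about 7.7 N expected at that spot. It read at the low end in the last readings.
- **Camera:** the picture fit put the paddle at −0.03 rad from level, good to about 0.04 rad.

These agree with level, with the paddle well clear of its stop.

**Disagreement:** The tool ended leaning about 2° from vertical. The lean built up during the faster moves, and these moves cannot correct it.

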